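# Load the module tester, prove its lid catch, and switch it on under the guard

### The job

Put every control module from the mat into the test fixture, each lying flat the right way up at the bottom of its own nest (any nests will do). Swing the fixture's lid shut, press it fully down, then tug its tab upward to check that the catch has held, and press again harder if it gives. Only then lift the guard over the supply switch, throw the toggle over to its far side, and lower the guard fully again, leaving the other things on the bench undisturbed.

Things in the scene. Friction and masses are not known exactly. Their poses are not given: they have to be found in the camera images.
- fixture: Test fixture fixed to the bench: open aluminium tray 130 x 266 x 55 mm (x, y, z), walls and floor 6 mm. Origin: centre of its underside; +x points to its hinged rear, -x to its front (roughly towards the robot); it may be yawed a little. On the floor white ribs 6 mm high form four nests in a row along its y.
- lid (a joint): The fixture's lid (grey 8 mm plate, 0.25 kg), hinged along the fixture's y at the rear top edge. 0 = fully down; grows as it opens up and back, to 2.25; it starts open. A stiff hinge (0.27 N m) keeps it at any angle. Lowered gently it stops on the catch at about 0.10 rad, nearly shut but not caught. Once caught it has a little play: tugged up it lifts to 0.02 to 0.03 rad (4 mm at the tab) and stops there.
- catch: The sprung steel roller of the lid's catch, 24 mm long, inside the middle of the fixture's front wall. A steady press of 8 to 18 N straight down on the lid's tab (it differs from start to start; 22 N always does it) snaps the lid past it, down to 0. It then holds a tug of over 15 N and has no release.
- lid_hinge (a point): Point on the lid's hinge axis, at the middle; the axis is parallel to the fixture's y.
- lid_tab (a point): Grip point in the lid's pull tab: a flat bar 24 mm wide (along the fixture's y) and 8 mm thick that reaches 42 mm straight out of the middle of the lid's front edge; the point is 30 mm out from the lid's edge, 12 mm from the tab's end, at mid-thickness, 160 mm from the hinge. Its z axis is the lid's upper face normal. The tab can be pinched across its 24 mm from above at any lid angle and turns between the fingers.
- nest0 (a point): Centre of the floor of the first nest (the -y end): a pocket 68 x 36.5 mm (long side along the fixture's x), 6 mm deep, nests 56 mm apart. The floor is 6 mm above the bench.
- nest1 (a point): Centre of the floor of the second nest: a pocket 68 x 36.5 mm (long side along the fixture's x), 6 mm deep, nests 56 mm apart. The floor is 6 mm above the bench.
- nest2 (a point): Centre of the floor of the third nest: a pocket 68 x 36.5 mm (long side along the fixture's x), 6 mm deep, nests 56 mm apart. The floor is 6 mm above the bench.
- nest3 (a point): Centre of the floor of the fourth nest (the +y end): a pocket 68 x 36.5 mm (long side along the fixture's x), 6 mm deep, nests 56 mm apart. The floor is 6 mm above the bench.
- module0: Black plastic control module 60 x 30 x 24 mm (x, y, z), 0.13 kg, with a raised connector 18 x 24 mm and 8 mm high on top near its +x end (18 mm from the centre). Origin: centre of its underside, z up. Starts the right way up on the mat; either end may point to the fixture's rear in the nest. May be absent.
- module1: Black plastic control module 60 x 30 x 24 mm (x, y, z), 0.13 kg, with a raised connector 18 x 24 mm and 8 mm high on top near its +x end (18 mm from the centre). Origin: centre of its underside, z up. Starts the right way up on the mat; either end may point to the fixture's rear in the nest. May be absent.
- module2: Black plastic control module 60 x 30 x 24 mm (x, y, z), 0.13 kg, with a raised connector 18 x 24 mm and 8 mm high on top near its +x end (18 mm from the centre). Origin: centre of its underside, z up. Starts the right way up on the mat; either end may point to the fixture's rear in the nest. May be absent.
- module3: Black plastic control module 60 x 30 x 24 mm (x, y, z), 0.13 kg, with a raised connector 18 x 24 mm and 8 mm high on top near its +x end (18 mm from the centre). Origin: centre of its underside, z up. Starts the right way up on the mat; either end may point to the fixture's rear in the nest. May be absent.
- mat: Flat rubber mat 220 x 200 x 3 mm fixed to the bench, on which the modules start.
- supply: Supply switch box fixed to the bench, 140 x 84 x 30 mm; origin: centre of its underside, -x its front (roughly towards the robot). On top, under the guard, is the toggle.
- guard (a joint): Grey guard over the toggle: a U-shaped cover 85 mm long, 60 mm wide, 44 mm high, open at the front, hinged along the box's y at its rear lower edge. 0 = down over the switch; grows as it is lifted up and back, to 1.75. Its hinge is stiff enough (0.075 N m) to stay at any angle.
- guard_hinge (a point): Point on the guard's hinge axis, at the middle; the axis is parallel to the box's y.
- guard_tab (a point): Grip point in the guard's tab: a flat bar 20 mm wide (along the box's y), 8 mm thick, reaching 42 mm straight out of the top of the guard's front; the point is 30 mm out from the guard's edge, 12 mm from the tab's end, at mid-thickness, 115 mm before and 44 mm above the hinge when the guard is down. It can be pinched across its 20 mm from above at any guard angle.
- toggle (a joint): Steel bat toggle 34 mm long that pivots in the box's top, 5 mm before its centre, about the box's y. 0 = off, leaning 0.5 rad to the box's front (-x); 1.0 = on, leaning 0.5 rad to its rear (+x). Friction holds it where it is left (about 1.5 N at the tip moves it).
- toggle_tip (a point): Centre of the 11 mm ball at the toggle's tip.
- button_pod: Bystander: black pod with grey buttons, 45 x 75 x 32 mm, lying to one side at the rear. Leave alone.
- tape_roll: Bystander: roll of tape lying flat, 60 mm across, 25 mm high, lying to the other side at the rear. Leave alone.
Things that resemble listed ones, but are neither listed nor needed, are in the scene too. What is shaped like the module3 but red or turquoise is not meant.

How it is judged:
On the way, in this order (a step that is already met when the one before it is completed fails the run):
1. every module present lies flat in a nest, the lid still open ((horizontal distance between module0 and nest0 below 0.008 m or horizontal distance between module0 and nest1 below 0.008 m or horizontal distance between module0 and nest2 below 0.008 m or horizontal distance between module0 and nest3 below 0.008 m) and z of each of module0, module1, module2, module3 in the frame of fixture below 0.0095 m and angle between each of module0, module1, module2, module3's own z axis and vertical below 0.12 rad and (horizontal distance between module1 and nest0 below 0.008 m or horizontal distance between module1 and nest1 below 0.008 m or horizontal distance between module1 and nest2 below 0.008 m or horizontal distance between module1 and nest3 below 0.008 m) and (horizontal distance between module2 and nest0 below 0.008 m or horizontal distance between module2 and nest1 below 0.008 m or horizontal distance between module2 and nest2 below 0.008 m or horizontal distance between module2 and nest3 below 0.008 m) and (horizontal distance between module3 and nest0 below 0.008 m or horizontal distance between module3 and nest1 below 0.008 m or horizontal distance between module3 and nest2 below 0.008 m or horizontal distance between module3 and nest3 below 0.008 m) and value of joint lid above 0.6 rad), for 0.3 s.
2. the lid is pressed fully down past its catch (value of joint lid below 0.011 rad), for 0.1 s.
3. the lid is tugged upward by the fingers: it takes up its play and the catch holds it (value of joint lid between 0.014 and 0.045 rad and contact force between the fingers and lid above 3 N), for 0.1 s.
4. the switch guard is lifted, the lid being caught (value of joint guard above 0.9 rad and value of joint lid below 0.045 rad), for 0.1 s.
5. the toggle is thrown to its far side, the lid being caught (value of joint toggle above 0.85 rad and value of joint lid below 0.045 rad), for 0.1 s.
At the end, for the whole second after the job is handed in: Every module present lies flat (within 0.12 rad), right way up, on the floor of a nest (centre within 8 mm of the nest's, underside not on the ribs); the lid is shut and caught (below 0.045 rad), the toggle thrown (above 0.85 rad) and the guard down (below 0.08 rad), all at rest (all of step 5 and (horizontal distance between module0 and nest0 below 0.008 m or horizontal distance between module0 and nest1 below 0.008 m or horizontal distance between module0 and nest2 below 0.008 m or horizontal distance between module0 and nest3 below 0.008 m) and z of each of module0, module1, module2, module3 in the frame of fixture below 0.0095 m and angle between each of module0, module1, module2, module3's own z axis and vertical below 0.12 rad and (horizontal distance between module1 and nest0 below 0.008 m or horizontal distance between module1 and nest1 below 0.008 m or horizontal distance between module1 and nest2 below 0.008 m or horizontal distance between module1 and nest3 below 0.008 m) and (horizontal distance between module2 and nest0 below 0.008 m or horizontal distance between module2 and nest1 below 0.008 m or horizontal distance between module2 and nest2 below 0.008 m or horizontal distance between module2 and nest3 below 0.008 m) and (horizontal distance between module3 and nest0 below 0.008 m or horizontal distance between module3 and nest1 below 0.008 m or horizontal distance between module3 and nest2 below 0.008 m or horizontal distance between module3 and nest3 below 0.008 m) and value of joint guard below 0.08 rad and velocity of joint each of lid, guard below 0.02 rad/s); the robot touches nothing.
It fails at once if the button pod is moved more than 3 cm (distance of button_pod from where it was at the start of the episode above 0.03 m).
It fails at once if the tape roll is moved more than 3 cm (distance of tape_roll from where it was at the start of the episode above 0.03 m).
Of module0, module1, module2, module3 only 2 to 4 are there at a start; the rules pass over those that are not, and their reading is None.
At some moment in a run one of module0, module1, module2, module3 may be knocked a few centimetres aside while the robot is not near it.
Once in a run the grip may slacken for a moment while it holds something.
It also fails if it takes over 210 s, if anything falls off the work surface, if the arm or the gripper's body presses on something with over 40 N, if the wrist force passes 120 N, or if a joint passes its speed limit or range.

### The arm

A 7-joint arm with a two-finger parallel gripper is mounted at the origin on the work surface. World frame = base frame: x ahead of the robot, y to its left, z up, the work surface at z = 0. Lengths are in m, angles in rad, forces in N, time in s.
With the tool pointing down it reaches from about 0.425 to 0.925 m from the base axis. Payload 6.8 kg.
Tool frame: the origin (TCP) lies on the centre line of the jaws, within the pads' length; the fingertips stand 14 mm ahead of it and the grasp point (between the pads) lies 5 mm behind it (bot.finger_overhang is the distance from the TCP to the fingertips, in m); z points along the fingers, y is the line along which they close (so a half turn about z gives the same grasp; the last joint's range is limited). The gripper opens to 85 mm and grips with 20 to 120 N. Pads are 22 mm wide; open, the fingers measure 114 mm over their backs; the gripper's body (76 mm by 85 mm) begins 54 mm behind the grasp point. The pads swing forward as they close: fully open they stand 13 mm farther back than shut.
Start: joints at [1.118, 0.477, 0.022, 1.555, -0.011, 1.109, -0.083], TCP at [0.228, -0.635, 0.245] pointing down, gripper open.
Joint ranges: [-2.96, 2.96], [-0.34, 2.1], [-1.41, 1.46], [0.24, 2.44], [-1.37, 4.51], [0.17, 1.92], [-2.96, 2.96]. Speed limits (rad/s): [2.39, 2.39, 3.14, 3.14, 3.14, 3.14, 3.14].

### API

Orientations are given as a unit quaternion [w, x, y, z].
In Python, from station import bot gives the robot as it stands.
- The arm moves only by the shell command python3 -m inch 'ROWS' [OPENING] [FORCE]. ROWS is JSON, a list of rows, each a list of 4 numbers: the shift along the tool's x, y, z in m, then the turn about the tool's z in degrees. A call has 1 to 12 rows; each row shifts and turns the commanded pose from where the row before left it, along the tool's axes as they then stand; what a row does not reach is not made up. A row lasts 1/10 s, in which the tool goes at most 50 mm and 8.59 degrees, less where a joint would pass 70% of its speed; a pose out of reach is approached as far as the arm can. A call is refused whole if a number of a shift passes 0.05 or a number of a turn 8.59, either way. A call with a gripper value outside its range is refused whole. OPENING is the finger opening in m, from 0 to 0.0854, set as the call begins (- or left out, the last holds). The fingers move at their own pace and stop on an object; FORCE is the grip in N (left out, the last holds). Time passes only in rows, so rows that do not move let the fingers close. It gives the time, the measured TCP pose, the force, the opening and the grip force at its end, in the units of the state.
- bot.get_obs(): the state, without advancing time (a new reading comes with each control period).
- bot.read_camera(name): name is "scene" or "top" or "wrist"; returns a dict with "color" (420x560x3 uint8, red, green, blue), "mtx" (3x3 intrinsics, pixels), "dist_coeffs" ([k1, k2, p1, p2, k3] as OpenCV has them; the pictures are not rectified), "world_from_camera" (4x4, takes a point from camera to world coordinates); the wrist camera has in their place "hand_eye" (4x4, takes a point from camera to tool coordinates, whose origin is the TCP and whose axes are the flange's). Camera axes: x right, y up, looking along -z (the intrinsics and any distortion apply to the point x, -y, -z); pixel columns grow to the right and rows downward; lengths in m; the calibration is good to about 2 mm. A picture is of the moment at which its call begins: read the wrist's pose just before it. There is no depth.
- bot.hand_in(): hands the job in; it is judged then, once.
The state is a dict: "t": time; "q": joint angles; "joint_vel": joint speeds; "joint_torque": joint torques, N m; "eef_pos": TCP position; "tool_rot": TCP orientation; "contact_force": force on the tool from outside, world axes, zero at the start; "torque": the same for the moment, N m; "gripper_width": opening from 0.0 (shut) to 1.0 (fully open); "grasp_force": force on a finger pad.
Only numpy, scipy, OpenCV 4.12 (cv2) and the standard library are available. Lean on these libraries where they do the work, as an engineer would, in place of code of your own. Each camera call takes 0.05 s, during which the arm holds its last target. There are 200 camera calls.

## Working session

There is one attempt and no reset: what is moved stays moved. The work goes in short steps, Python scripts to look and compute and a shell command to move; the robot and the scene stay as the last step left them, time stands still between calls to the robot, and variables do not carry over. Pictures are saved under pics/ and viewed, at most 14 in all, crops included, and the job is handed in when it is done.

```bash
ls; mkdir -p pics
cat > h.py <<'E'
import numpy as np, cv2, json
from station import bot
from scipy.spatial.transform import Rotation as R
def cam(n):
    o=bot.get_obs(); c=bot.read_camera(n)
    if n=='wrist':
        T=np.eye(4); q=o['tool_rot']; T[:3,:3]=R.from_quat([q[1],q[2],q[3],q[0]]).as_matrix(); T[:3,3]=o['eef_pos']
        c['world_from_camera']=T@np.array(c['hand_eye'])
    return c
def save(c,f,crop=None,s=1):
    im=c['color'][:,:,::-1]
    if crop: im=im[crop[1]:crop[3],crop[0]:crop[2]]
    cv2.imwrite(f,cv2.resize(im,None,fx=s,fy=s,interpolation=cv2.INTER_CUBIC))
def pt(c,uv,z):
    uv=np.array(uv,float).reshape(-1,1,2)
    p=cv2.undistortPoints(uv,np.array(c['mtx']),np.array(c['dist_coeffs'])).reshape(-1,2)
    W=np.array(c['world_from_camera'])
    d=np.c_[p[:,0],-p[:,1],-np.ones(len(p))]@W[:3,:3].T
    return W[:3,3]+d*((z-W[2,3])/d[:,2])[:,None]
def px(c,P):
    W=np.linalg.inv(np.array(c['world_from_camera'])); P=np.atleast_2d(P)@W[:3,:3].T+W[:3,3]
    return cv2.projectPoints(P*[1,-1,-1],np.zeros(3),np.zeros(3),np.array(c['mtx']),np.array(c['dist_coeffs']))[0].reshape(-1,2)
def st():
    o=bot.get_obs(); q=o['tool_rot']; m=R.from_quat([q[1],q[2],q[3],q[0]]).as_matrix()
    print('t',round(o['t'],2),'p',np.round(o['eef_pos'],4),'x',np.round(m[:,0],3),'z',np.round(m[:,2],3),'F',np.round(o['contact_force'],1),'w',round(o['gripper_width'],3),'g',o['grasp_force'])
E
python3 - <<'E'
from h import *
st()
for n in ['top','scene']:
    c=cam(n); save(c,f'pics/{n}0.png',s=1.42); np.save(f'{n}0.npy',c,allow_pickle=True); print(np.round(c['world_from_camera'],2),c['mtx'][0][0])
E
```

```text
pics
t 0.0 p [ 0.2279 -0.6347  0.2443] x [ 0.941  0.338 -0.   ] z [-0.001  0.002 -1.   ] F [-0.2  0.6  0.3] w 0.999 g 0.0
[[ 0.01  1.   -0.08  0.47]
 [-1.    0.01  0.02  0.08]
 [ 0.02  0.08  1.    1.22]
 [ 0.    0.    0.    1.  ]] 475.1714137301915
[[ 0.07 -0.84  0.53  1.23]
 [ 1.    0.06 -0.05  0.02]
 [ 0.01  0.53  0.85  1.18]
 [ 0.    0.    0.    1.  ]] 469.8523762913867
```

View pics/top0.png

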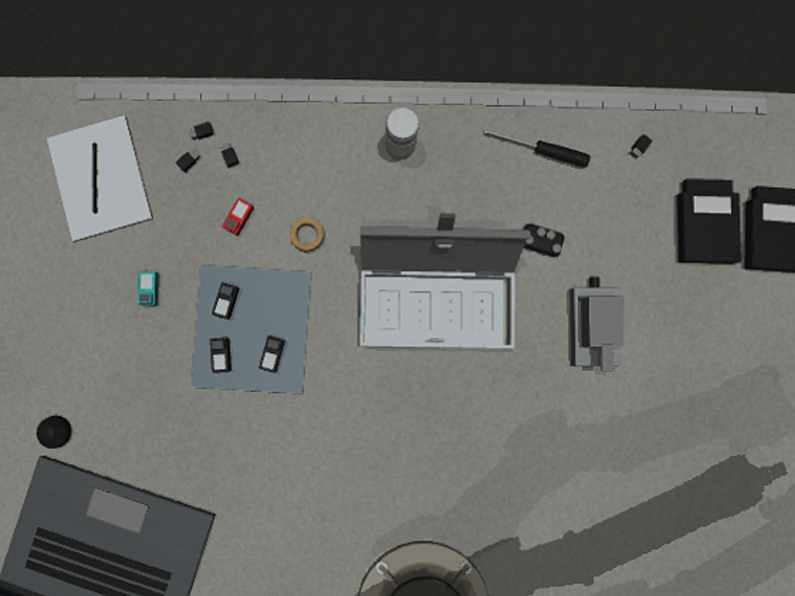

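View pics/scene0.png

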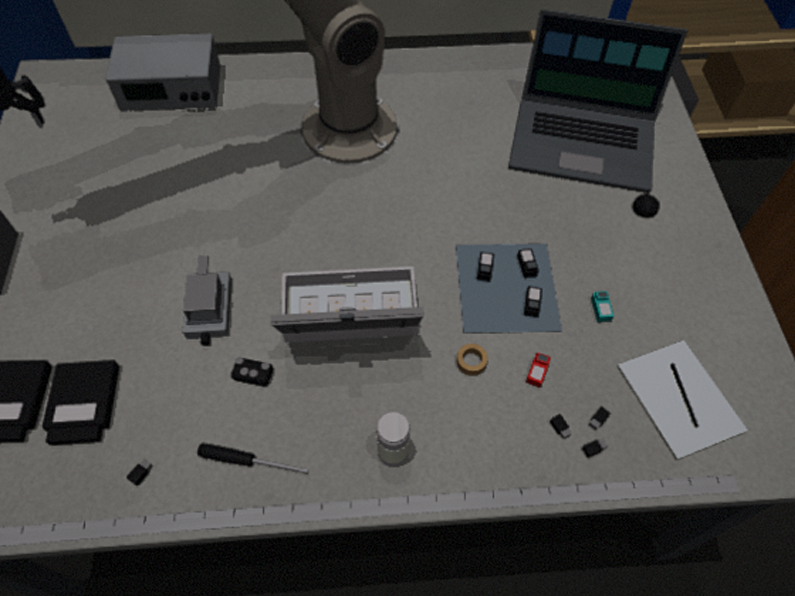

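Top view (1.42x): three black modules with white labels lie on the mat at (226,300), (220,354) and (272,354). Lookalikes are red (237,215), turquoise (148,288), and the small black plugs (203,130), (187,160), (230,155), (640,145); the black boxes at right are too big. Only the three on the mat match. The fixture is at (437,312), with the lid open behind it, and the supply at (596,325).

Run:
```python
from h import *
c=np.load('top0.npy',allow_pickle=True).item()
S=420/596.
save(c,'pics/mat.png',(130,180,225,282),6)
hsv=cv2.cvtColor(c['color'],cv2.COLOR_RGB2HSV)
m=np.zeros((420,560),np.uint8); m[190:280,138:220]=(hsv[190:280,138:220,2]<55)*255
print(hsv[240,180],hsv[212,160])
for k in cv2.findContours(m,0,2)[0]:
    if cv2.contourArea(k)>40:
        r=cv2.minAreaRect(k); b=cv2.boxPoints(r); P=pt(c,b,.027); print(np.round(r[0],1),np.round(P[:,:2],3).tolist(),'ctr',np.round(pt(c,[r[0]],.027)[0],3))
print('fixture rim',np.round(pt(c,np.array([[359,347],[515,348],[515,277],[361,272]])*S,.055),3).tolist())
print('supply', np.round(pt(c,np.array([[569,288],[569,366],[596,325],[603,369]])*S,.03),3).tolist())
```

```text
[104  40 126] [101  12 173]
[155.2 249.5] [[0.471, 0.379], [0.473, 0.346], [0.415, 0.341], [0.413, 0.374]] ctr [0.443 0.36  0.027]
[191.1 249. ] [[0.421, 0.293], [0.478, 0.278], [0.47, 0.248], [0.413, 0.263]] ctr [0.445 0.271 0.027]
[158.5 211.7] [[0.514, 0.379], [0.571, 0.362], [0.561, 0.33], [0.504, 0.347]] ctr [0.538 0.354 0.027]
fixture rim [[0.459, 0.116, 0.055], [0.46, -0.153, 0.055], [0.583, -0.154, 0.055], [0.588, 0.114, 0.055]]
supply [[0.567, -0.256, 0.03], [0.428, -0.255, 0.03], [0.501, -0.304, 0.03], [0.424, -0.316, 0.03]]
```

View pics/mat.png

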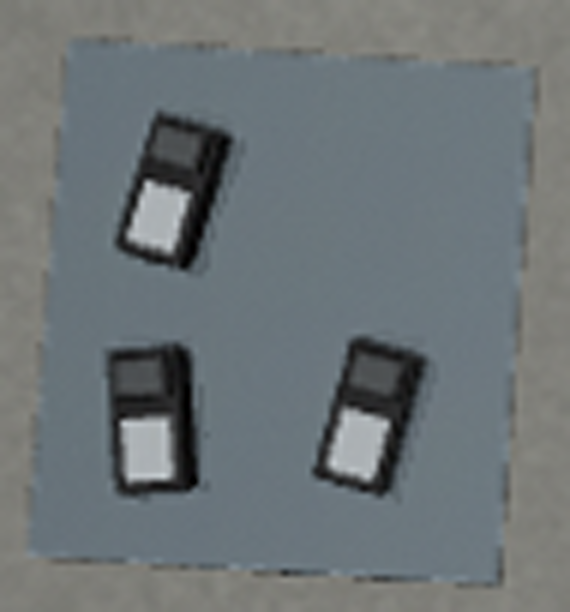

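The crop shows three upright black modules, each with its connector at the +x end. Now I move towards the mat.

```bash
python3 -m inch '[[0,0,0,6.6],[0,0,0,6.6],[0,0,0,6.6],[0.03,-0.037,0,0],[0.03,-0.037,0,0],[0.03,-0.037,0,0],[0.03,-0.037,0,0],[0.03,-0.037,0,0],[0.03,-0.037,0,0],[0.03,-0.037,0,0],[0.03,-0.037,0,0],[0.03,-0.037,0,0]]' 0.06 40; python3 -m inch '[[0,-0.048,0,0],[0,-0.048,0,0],[0,-0.048,0,0],[0,-0.048,0,0],[0,-0.048,0,0],[0,-0.048,0,0],[0,-0.048,0,0],[0,-0.048,0,0],[0,-0.048,0,0],[0,-0.048,0,0],[0,-0.048,0,0],[0,-0.048,0,0]]'
python3 - <<'E'
from h import *
st(); c=bot.read_camera('wrist'); print(np.round(c['hand_eye'],3),np.array(c['mtx'])[0,0])
E
```

```text
t: 1.3
eef_pos: [0.4991, -0.3008, 0.2451]
tool_rot: [-0.0, 1.0, -0.0, -0.0]
contact_force: [0.5, -1.2, 0.2]
gripper_width: 0.699
grasp_force: 0.0
t: 2.5
eef_pos: [0.4984, 0.2751, 0.245]
tool_rot: [0.0, 1.0, -0.001, -0.0]
contact_force: [1.3, -0.2, 1.1]
gripper_width: 0.7
grasp_force: 0.0
t 2.5 p [0.4984 0.2751 0.245 ] x [ 1.    -0.001 -0.   ] z [-0. -0. -1.] F [ 1.3 -0.2  1.1] w 0.7 g 0.0
[[ 0.001  0.945  0.326  0.083]
 [ 1.    -0.001  0.    -0.   ]
 [ 0.001  0.326 -0.945 -0.129]
 [ 0.     0.     0.     1.   ]] 293.5631123534152
```

```bash
cat > mods.py <<'E'
from h import *
def mods(c,box=None):
    hsv=cv2.cvtColor(c['color'],cv2.COLOR_RGB2HSV); out=[]
    w=((hsv[:,:,2]>150)&(hsv[:,:,1]<45)).astype(np.uint8)*255
    for k in cv2.findContours(w,0,2)[0]:
        a=cv2.contourArea(k)
        r=cv2.minAreaRect(k)
        P=pt(c,cv2.boxPoints(r),.027)
        s=sorted([np.linalg.norm(P[0]-P[1]),np.linalg.norm(P[1]-P[2])])
        if a<60 or not(.013<s[0]<.03 and .018<s[1]<.04): continue
        e=P[1]-P[0] if np.linalg.norm(P[1]-P[0])>np.linalg.norm(P[2]-P[1]) else P[2]-P[1]
        yaw=np.degrees(np.arctan2(e[1],e[0])); yaw=(yaw+90)%180-90
        M=cv2.moments(k); ctr=pt(c,[[M['m10']/M['m00'],M['m01']/M['m00']]],.027)[0]
        out.append((np.round(ctr[:2],4).tolist(),round(yaw,1),np.round(s,4).tolist(),np.round(r[0]).tolist()))
    return out
E
python3 - <<'E'
from mods import *
c=cam('wrist'); save(c,'pics/w1.png',s=1.42); np.save('w1.npy',c,allow_pickle=True)
for o in mods(c): print(o)
E
```

```text
([0.4182, 0.1859], np.float64(35.8), [0.0162, 0.0393], [361.0, 239.0])
([0.4432, 0.1577], np.float64(12.8), [0.0172, 0.0378], [386.0, 220.0])
([0.5271, 0.3639], np.float64(-17.6), [0.0177, 0.0248], [219.0, 153.0])
([0.6539, 0.2208], np.float64(-88.9), [0.0268, 0.0272], [347.0, 34.0])
```

View pics/w1.png

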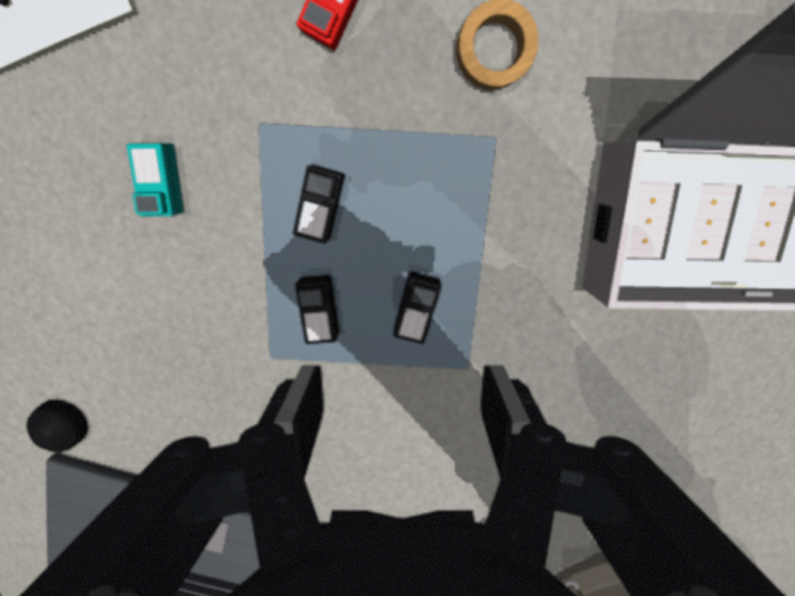

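```bash
cat > mods.py <<'E'
from h import *
def mods(c,roi):  # roi x0,x1,y0,y1 world at z .03
    im=c['color'].astype(int); out=[]
    v=im.max(2); w=((im[:,:,0]-im[:,:,2]>-14)&(v>75)).astype(np.uint8)*255
    d=(v<66).astype(np.uint8)*255
    for k in cv2.findContours(w,0,2)[0]:
        if cv2.contourArea(k)<40: continue
        r=cv2.minAreaRect(k); P=pt(c,cv2.boxPoints(r),.027); C=P.mean(0)
        if not(roi[0]<C[0]<roi[1] and roi[2]<C[1]<roi[3]): continue
        s=sorted([np.linalg.norm(P[0]-P[1]),np.linalg.norm(P[1]-P[2])])
        if s[0]<.012 or s[1]>.04: continue
        e=P[1]-P[0] if np.linalg.norm(P[1]-P[0])>np.linalg.norm(P[2]-P[1]) else P[2]-P[1]
        yaw=(np.degrees(np.arctan2(e[1],e[0]))+90)%180-90
        u=np.array([np.cos(np.radians(yaw)),np.sin(np.radians(yaw)),0])
        out.append(('label',np.round(C[:2],4).tolist(),'yaw',round(float(yaw),1),np.round(s,4).tolist(),'ctr?',np.round((C+.0115*u)[:2],4).tolist()))
    return out
E
python3 - <<'E'
from mods import *
c=np.load('w1.npy',allow_pickle=True).item()
for o in mods(c,(.38,.6,.22,.42)): print(o)
im=c['color']; print(im[int(322/1.42),int(412/1.42)],im[int(180/1.42),int(320/1.42)],im[int(330/1.42),int(365/1.42)],im[int(296/1.42),int(312/1.42)])
# ends picked by eye: rear mid (z .027), front mid
S=1/1.42
for n,a in {'a':[(297,277),(331,276),(335,342),(304,342)],'b':[(408,272),(440,277),(424,342),(395,336)],'c':[(310,166),(344,172),(324,242),(294,236)]}.items():
    P=pt(c,np.array(a)*S,.027); print(n,np.round(P[:,:2],3).tolist(),np.round(P.mean(0),4))
E
```

```text
[152 145 147] [87 90 93] [74 84 92] [55 56 58]
a [[0.475, 0.378], [0.476, 0.349], [0.412, 0.348], [0.412, 0.376]] [0.4437 0.3628 0.027 ]
b [[0.48, 0.281], [0.476, 0.254], [0.414, 0.266], [0.419, 0.292]] [0.4473 0.2733 0.027 ]
c [[0.568, 0.361], [0.563, 0.334], [0.506, 0.353], [0.511, 0.378]] [0.537  0.3568 0.027 ]
```

```bash
sed -i 's/findContours(w,0,2)/findContours(w,1,2)/' mods.py
python3 - <<'E'
from mods import *
c=np.load('w1.npy',allow_pickle=True).item()
for o in mods(c,(.38,.6,.22,.42)): print(o)
E
```

```text
('label', [0.4279, 0.3637], 'yaw', 2.5, [0.0219, 0.0286], 'ctr?', [0.4394, 0.3642])
('label', [0.4318, 0.2763], 'yaw', -14.2, [0.0213, 0.0277], 'ctr?', [0.4429, 0.2734])
('label', [0.5255, 0.3623], 'yaw', -17.7, [0.0222, 0.028], 'ctr?', [0.5365, 0.3588])
('label', [0.5535, 0.3553], 'yaw', 76.6, [0.0133, 0.0182], 'ctr?', [0.5562, 0.3665])
```

```bash
python3 -c "
from station import bot; print(bot.finger_overhang)"; python3 -m inch '[[-0.027,0.001,0,0],[-0.0275,0.001,0,0],[0,0,0.045,7.25],[0,0,0.045,7.25],[0,0,0.045,0],[0,0,0.03,0],[0,0,0.025,0],[0,0,0.015,0],[0,0,0.015,0],[0,0,0,0]]' 0.055 40
```

```text
0.014
t: 3.6
eef_pos: [0.4431, 0.2701, 0.0234]
tool_rot: [0.002, 0.992, -0.127, -0.001]
contact_force: [-0.6, -0.7, -0.3]
gripper_width: 0.639
grasp_force: 0.0
```

```bash
python3 -m inch '[[0,0,0,0],[0,0,0,0],[0,0,0,0],[0,0,0,0],[0,0,0,0],[0,0,0,0]]' 0.0 60
python3 - <<'E'
from h import *
st(); c=cam('wrist'); save(c,'pics/w2.png',(120,120,440,420),1.8)
E
```

```text
t: 4.2
eef_pos: [0.445, 0.2719, 0.0263]
tool_rot: [-0.0, 0.992, -0.127, 0.001]
contact_force: [-0.3, -1.4, 7.0]
gripper_width: 0.334
grasp_force: 60.1
t 4.2 p [0.445  0.2719 0.0263] x [ 0.968 -0.251  0.001] z [ 0.001  0.001 -1.   ] F [-0.3 -1.4  7. ] w 0.334 g 60.138012170791626
```

View pics/w2.png

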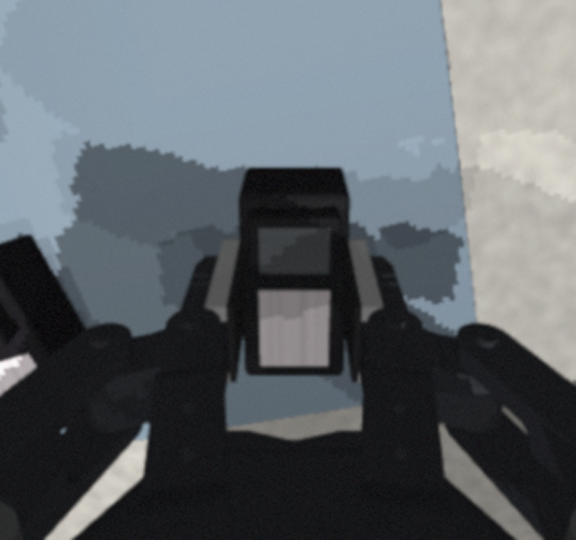

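Module is held centrally between the pads. I lift it and carry it over the fixture, where I'll look at the nests.

```bash
python3 -m inch '[[0,0,-0.03,0],[0,0,-0.05,0],[0,0,-0.05,0],[0,0,-0.05,-7.3],[0,0,-0.02,-7.3],[0.005,0.042,0,0],[0.005,0.042,0,0],[0.005,0.042,0,0],[0.005,0.042,0,0],[0.005,0.042,0,0],[0.005,0.042,0,0],[0.005,0.042,0,0]]'
python3 - <<'E'
from h import *
st(); c=cam('wrist'); save(c,'pics/w3.png',s=1.42); np.save('w3.npy',c,allow_pickle=True)
E
```

```text
t: 5.45
eef_pos: [0.4793, -0.0242, 0.2256]
tool_rot: [0.0, 1.0, 0.0, 0.0]
contact_force: [1.2, 0.6, -0.3]
gripper_width: 0.331
grasp_force: 59.7
t 5.45 p [ 0.4793 -0.0242  0.2256] x [1.    0.001 0.   ] z [ 0. -0. -1.] F [ 1.2  0.6 -0.3] w 0.331 g 59.683576226234436
```

View pics/w3.png

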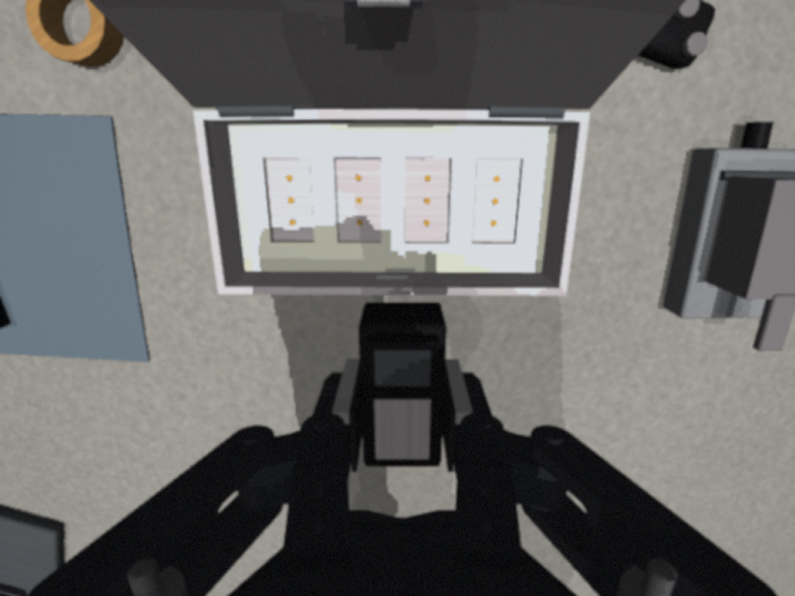

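The picture shows four nests with orange contact dots along their centre lines, middle dots at about (291,200), (359,201), (428,202) and (495,201), and the held module at (403,390). I'll locate the dots by colour.

Run:
```python
from h import *
for f in ['w3.npy','top0.npy']:
    c=np.load(f,allow_pickle=True).item(); hsv=cv2.cvtColor(c['color'],cv2.COLOR_RGB2HSV)
    m=((hsv[:,:,0]>8)&(hsv[:,:,0]<28)&(hsv[:,:,1]>90)&(hsv[:,:,2]>100)).astype(np.uint8)
    n,l,s,ce=cv2.connectedComponentsWithStats(m)
    P=pt(c,ce[1:],.0065); k=(P[:,0]>.45)&(P[:,0]<.6)&(P[:,1]<.1)&(P[:,1]>-.15)
    P=P[k]; P=P[np.argsort(-P[:,1])]; print(f,np.round(P[:,:2],4).tolist())
    # walls' inner floor/rim corners
c=np.load('w3.npy',allow_pickle=True).item(); S=1/1.42
print('rim',np.round(pt(c,np.array([[219,294],[566,294],[589,110],[195,110]])*S,.055)[:,:2],4).tolist())
print('nest corners',np.round(pt(c,np.array([[265,157],[312,157],[317,242],[271,242],[473,158],[522,157],[517,242],[475,242]])*S,.012)[:,:2],4).tolist())
```

```text
w3.npy [[0.5069, 0.0682], [0.5249, 0.0681], [0.5428, 0.0678], [0.5245, 0.0118], [0.5067, 0.0117], [0.5425, 0.0117], [0.5245, -0.044], [0.5064, -0.0442], [0.5426, -0.0446], [0.5062, -0.0999], [0.5244, -0.1003], [0.5424, -0.1005]]
top0.npy [[0.5441, 0.0675], [0.5262, 0.0672], [0.5084, 0.067], [0.5269, 0.0111], [0.509, 0.011], [0.5429, -0.0451], [0.525, -0.0452], [0.5071, -0.0453], [0.5435, -0.1016], [0.5256, -0.1016], [0.5077, -0.1017]]
rim [[0.4593, 0.1162], [0.4599, -0.1498], [0.5903, -0.1493], [0.5901, 0.1152]]
nest corners [[0.5588, 0.084], [0.5586, 0.0468], [0.4907, 0.0469], [0.4907, 0.0856], [0.558, -0.0798], [0.5591, -0.1184], [0.4911, -0.1204], [0.4909, -0.0851]]
```

Run:
```python
from h import *
c=np.load('w3.npy',allow_pickle=True).item(); S=1/1.42
print(np.round(pt(c,np.array([[373,399],[431,399],[434,463],[374,463]])*S,.2263).mean(0),4),np.round(pt(c,np.array([[373,349],[431,349],[431,387],[374,387]])*S,.2343).mean(0),4), np.round(pt(c,np.array([[363,462],[440,464]])*S,.2263)[:,:2],4))
```

```text
[ 0.4644 -0.0245  0.2263] [ 0.4956 -0.0242  0.2343] [[ 0.4506 -0.0093]
 [ 0.4497 -0.0387]]
```

```bash
python3 -m inch '[[0.0157,-0.0307,0,0],[0.0157,-0.0307,0,0],[0.0158,-0.0306,0,0],[0,0,0,0],[0,0,0.045,0],[0,0,0.045,0],[0,0,0.045,0],[0,0,0.035,0],[0,0,0.01,0],[0,0,0.008,0],[0,0,0.004,0],[0,0,0.002,0]]'; python3 -m inch '[[0,0,0.001,0],[0,0,0,0],[0,0,0,0]]'
```

```text
t: 6.7
eef_pos: [0.5279, 0.0698, 0.0325]
tool_rot: [-0.0, 1.0, 0.0, 0.001]
contact_force: [0.1, -0.0, -1.2]
gripper_width: 0.332
grasp_force: 59.7
t: 7.0
eef_pos: [0.5272, 0.0696, 0.031]
tool_rot: [-0.0, 1.0, 0.0, 0.001]
contact_force: [-0.5, 0.1, -1.1]
gripper_width: 0.335
grasp_force: 59.7
```

```bash
python3 -m inch '[[-0.0007,0.0015,0,0],[0,0,0.001,0],[0,0,0.0005,0],[0,0,0,0]]'; python3 -m inch '[[0,0,0,0],[0,0,0,0],[0,0,0,0],[0,0,-0.02,0],[0,0,-0.03,0],[0,0,-0.05,0],[0,0,-0.05,0],[-0.01,0,-0.05,0]]' 0.042
python3 - <<'E'
from h import *
st(); c=cam('wrist'); save(c,'pics/w4.png',s=1.42); np.save('w4.npy',c,allow_pickle=True)
from mods import mods
for o in mods(c,(.36,.6,.2,.45)): print(o)
E
```

```text
t: 7.4
eef_pos: [0.5261, 0.0678, 0.0293]
tool_rot: [0.0, 1.0, 0.0, 0.0]
contact_force: [-2.4, -1.2, 6.2]
gripper_width: 0.335
grasp_force: 60.7
t: 8.2
eef_pos: [0.5168, 0.0681, 0.2299]
tool_rot: [-0.0, 1.0, 0.0, 0.0]
contact_force: [1.9, -0.4, -0.2]
gripper_width: 0.493
grasp_force: 0.0
t 8.2 p [0.5168 0.0681 0.2299] x [1.    0.001 0.001] z [ 0.001  0.    -1.   ] F [ 1.9 -0.4 -0.2] w 0.493 g 0.0
('label', [0.4276, 0.3647], 'yaw', 1.6, [0.0246, 0.0317], 'ctr?', [0.4391, 0.365])
('label', [0.4543, 0.3756], 'yaw', -78.8, [0.0143, 0.0202], 'ctr?', [0.4566, 0.3644])
('label', [0.5244, 0.3628], 'yaw', -14.7, [0.0214, 0.0327], 'ctr?', [0.5355, 0.3599])
('label', [0.5526, 0.3617], 'yaw', 80.7, [0.014, 0.0182], 'ctr?', [0.5545, 0.373])
```

View pics/w4.png

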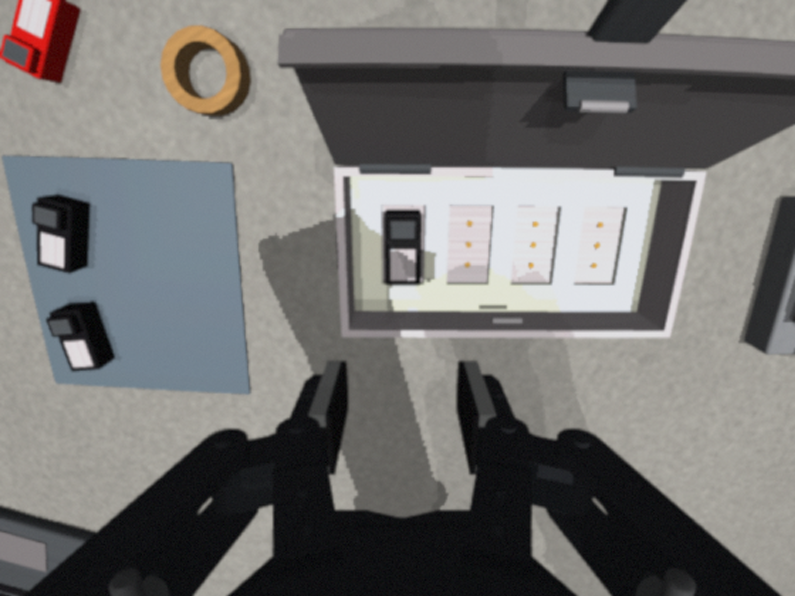

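Module b sits flat in nest3 (404,247), and the two others have not moved. Next is module c.

```bash
python3 -m inch '[[0.0035,-0.0485,0,0],[0.0035,-0.0485,0,0],[0.0035,-0.0485,0,0],[0.0035,-0.0485,0,0],[0.0035,-0.0485,0,0],[0.0035,-0.0485,0,0],[0,0,0.04,8.5],[0,0,0.04,8.5],[0,0,0.045,0],[0,0,0.045,0],[0,0,0.0265,0],[0,0,0.01,0]]' 0.052; python3 -m inch '[[0,0,0,0],[0,0,0,0]]'
```

```text
t: 9.45
eef_pos: [0.5349, 0.3577, 0.0177]
tool_rot: [0.002, 0.989, -0.147, -0.002]
contact_force: [-0.8, -0.5, 0.6]
gripper_width: 0.61
grasp_force: 0.0
t: 9.65
eef_pos: [0.5379, 0.3599, 0.0228]
tool_rot: [-0.001, 0.989, -0.147, 0.001]
contact_force: [-0.5, -0.3, 1.1]
gripper_width: 0.605
grasp_force: 0.0
```

```bash
python3 -m inch '[[0,0,0,0],[0,0,0,0],[0,0,0,0],[0,0,0,0],[0,0,0,0],[0,0,0,0],[0,0,-0.02,0],[0,0,-0.04,0],[0,0,-0.05,0],[0,0,-0.05,0],[0,0,-0.04,-8.5],[0,0,0,-8.5]]' 0 60; python3 -m inch '[[0,0.045,0,0],[0,0.045,0,0],[0,0.045,0,0],[0,0.045,0,0],[0,0.045,0,0],[0,0.045,0,0],[0,0.045,0,0],[0,0.045,0,0],[0,0.044,0,0],[0,0,0,0],[0,0,0,0]]'
python3 - <<'E'
from h import *
st(); c=cam('wrist'); save(c,'pics/w5.png',s=1.42); np.save('w5.npy',c,allow_pickle=True)
from mods import mods
for o in mods(c,(.4,.6,-.1,.0)): print(o)
E
```

```text
t: 10.85
eef_pos: [0.5397, 0.3616, 0.2294]
tool_rot: [-0.004, 1.0, 0.003, 0.005]
contact_force: [-0.7, 0.8, -2.2]
gripper_width: 0.332
grasp_force: 59.7
t: 11.95
eef_pos: [0.5371, -0.0462, 0.2218]
tool_rot: [0.0, 1.0, -0.001, 0.0]
contact_force: [-0.8, 0.2, -1.7]
gripper_width: 0.332
grasp_force: 59.8
t 11.95 p [ 0.5371 -0.0462  0.2218] x [ 1.    -0.002  0.001] z [ 0.001 -0.    -1.   ] F [-0.8  0.2 -1.7] w 0.332 g 59.83242452144623
```

View pics/w5.png

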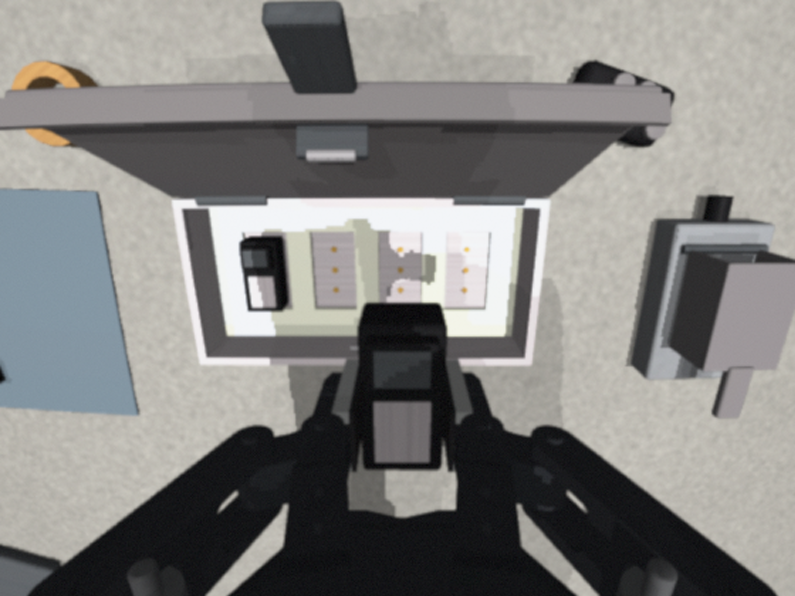

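Module c is held as the first was; b is in nest3 at (264,273). I lower c into nest1.

```bash
python3 -m inch '[[-0.01,-0.0017,0,0],[0,0,0,0],[0,0,0.045,0],[0,0,0.045,0],[0,0,0.045,0],[0,0,0.035,0],[0,0,0.011,0],[0,0,0.005,0],[0,0,0.003,0],[0,0,0,0],[0,0,0,0]]'
```

```text
t: 13.1
eef_pos: [0.5285, -0.0432, 0.0338]
tool_rot: [0.0, 1.0, 0.0, 0.001]
contact_force: [0.3, -0.1, -1.4]
gripper_width: 0.338
grasp_force: 59.8
```

```bash
python3 -m inch '[[-0.0013,0.0013,0.002,0],[0,0,0.002,0],[0,0,0,0],[0,0,0,0]]'; python3 -m inch '[[0,0,0.002,0],[0,0,0.001,0],[0,0,0,0],[0,0,0,0]]'
```

```text
t: 13.5
eef_pos: [0.5261, -0.0445, 0.0283]
tool_rot: [-0.0, 1.0, 0.0, -0.0]
contact_force: [0.1, -0.0, -0.6]
gripper_width: 0.334
grasp_force: 59.8
t: 13.9
eef_pos: [0.5263, -0.0445, 0.0264]
tool_rot: [0.0, 1.0, 0.0, 0.0]
contact_force: [-4.4, 0.2, 12.9]
gripper_width: 0.331
grasp_force: 61.7
```

```bash
python3 -m inch '[[0,0,0,0],[0,0,0,0],[0,0,0,0],[0,0,-0.02,0],[0,0,-0.03,0],[0,0,-0.05,0],[0,0,-0.05,0],[0,-0.04,-0.05,0],[-0.008,-0.045,0,0],[-0.008,-0.045,0,0],[-0.008,-0.045,0,0],[-0.008,-0.045,0,0]]' 0.042
python3 - <<'E'
from h import *
st(); c=cam('wrist'); save(c,'pics/w6.png',s=1.42); np.save('w6.npy',c,allow_pickle=True)
from mods import mods
for o in mods(c,(.36,.6,.2,.45)): print(o)
E
```

```text
t: 15.1
eef_pos: [0.4933, 0.1683, 0.2145]
tool_rot: [0.0, 1.0, 0.0, 0.0]
contact_force: [1.1, -0.4, -0.4]
gripper_width: 0.488
grasp_force: 0.0
t 15.1 p [0.4933 0.1683 0.2145] x [1.    0.001 0.   ] z [ 0. -0. -1.] F [ 1.1 -0.4 -0.4] w 0.488 g 0.0
('label', [0.428, 0.3641], 'yaw', 5.2, [0.0229, 0.0312], 'ctr?', [0.4394, 0.3651])
('label', [0.4551, 0.3732], 'yaw', -89.9, [0.0128, 0.0205], 'ctr?', [0.4551, 0.3617])
```

View pics/w6.png

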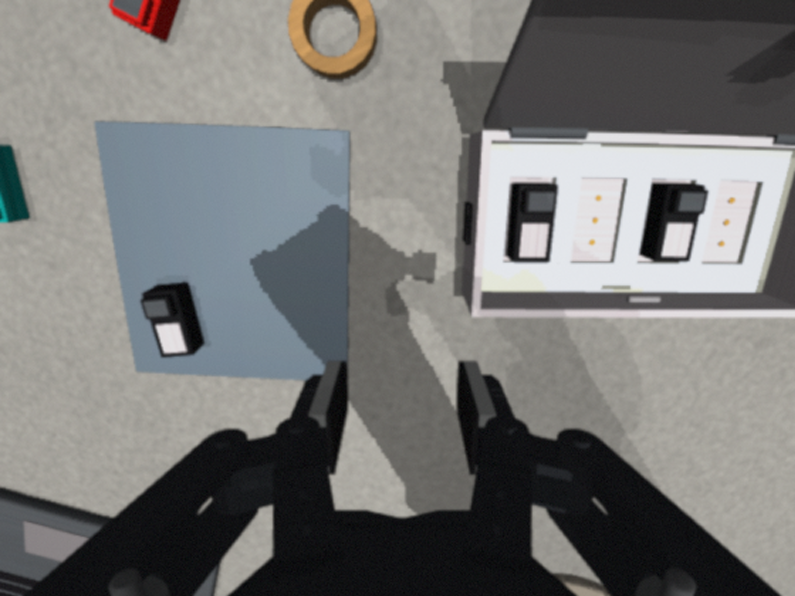

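Modules sit in nest3 (532,222) and nest1 (675,222); the last one is still at (170,320) on the mat.

```bash
python3 -m inch '[[-0.0105,-0.0392,0,0],[-0.0105,-0.0392,0,0],[-0.0105,-0.0392,0,0],[-0.0105,-0.0392,0,0],[-0.0105,-0.0392,0,0],[0,0,0.04,-3],[0,0,0.045,0],[0,0,0.045,0],[0,0,0.035,0],[0,0,0.0165,0],[0,0,0.008,0],[0,0,0,0]]' 0.052; python3 -m inch '[[0,0,0,0],[0,0,0,0],[0,0,0,0],[0,0,0,0],[0,0,0,0],[0,0,0,0],[0,0,-0.02,0],[0,0,-0.04,0],[0,0,-0.05,0],[0,0,-0.05,0],[0,0,-0.035,3],[0,0,0,0]]' 0 60
```

```text
t: 16.35
eef_pos: [0.4414, 0.3628, 0.0248]
tool_rot: [0.0, 1.0, 0.027, -0.0]
contact_force: [-0.4, 0.9, 0.4]
gripper_width: 0.611
grasp_force: 0.0
t: 17.55
eef_pos: [0.4434, 0.3652, 0.2266]
tool_rot: [-0.004, 1.0, -0.0, 0.004]
contact_force: [0.8, 0.5, -0.7]
gripper_width: 0.332
grasp_force: 59.1
```

```bash
python3 -m inch '[[0.0082,0.0465,0,0],[0.0082,0.0465,0,0],[0.0082,0.0465,0,0],[0.0082,0.0465,0,0],[0.0082,0.0465,0,0],[0.0082,0.0465,0,0],[0.0082,0.0465,0,0],[0.0082,0.0465,0,0],[0.0082,0.0465,0,0],[0.0082,0.0465,0,0],[0,0,0,0],[0,0,0,0]]'
python3 - <<'E'
from h import *
st(); c=cam('wrist'); np.save('w7.npy',c,allow_pickle=True)
o=bot.get_obs()['eef_pos']
im=c['color'].max(2)[260:345,225:340]; m=(im>75).astype(np.uint8)*255
for k in cv2.findContours(m,1,2)[0]:
    r=cv2.boundingRect(k)
    if 500<cv2.contourArea(k)<4000: print((r[0]+225)*1.42,(r[1]+260)*1.42,(r[0]+r[2]+225)*1.42,(r[1]+r[3]+260)*1.42, pt(c,[[r[0]+225+r[2]/2,r[1]+260+r[3]/2]],o[2]+.001)[0]-o)
E
```

```text
t: 18.75
eef_pos: [0.5231, -0.1036, 0.2194]
tool_rot: [0.0, 1.0, -0.001, -0.0]
contact_force: [-0.5, 1.1, -0.7]
gripper_width: 0.331
grasp_force: 59.2
t 18.75 p [ 0.5231 -0.1036  0.2194] x [ 1.    -0.002 -0.001] z [-0.001 -0.    -1.   ] F [-0.5  1.1 -0.7] w 0.331 g 59.237648248672485
347.9 438.78 457.23999999999995 489.9 [-0.02956416 -0.00172816  0.001     ]
374.88 397.59999999999997 430.26 458.65999999999997 [-0.01292809 -0.0017332   0.001     ]
```

```bash
python3 -m inch '[[0.001,-0.002,0,0],[0,0,0,0],[0,0,0.045,0],[0,0,0.045,0],[0,0,0.045,0],[0,0,0.035,0],[0,0,0.011,0],[0,0,0.003,0],[0,0,0,0],[0,0,0,0]]'
```

```text
t: 19.8
eef_pos: [0.5262, -0.1003, 0.0377]
tool_rot: [0.0, 1.0, 0.001, 0.002]
contact_force: [0.6, -0.3, -1.4]
gripper_width: 0.326
grasp_force: 59.3
```

```bash
python3 -m inch '[[-0.001,0,0.004,0],[0,0,0.002,0],[0,0,0.002,0],[0,0,0,0],[0,0,0,0]]'; python3 -m inch '[[0,0,0.002,0],[0,0,0.001,0],[0,0,0,0],[0,0,0,0]]'
```

```text
t: 20.3
eef_pos: [0.524, -0.1004, 0.0299]
tool_rot: [0.0, 1.0, 0.0, 0.0]
contact_force: [-6.4, 0.7, 20.3]
gripper_width: 0.334
grasp_force: 61.8
t: 20.7
eef_pos: [0.524, -0.1005, 0.0297]
tool_rot: [0.001, 1.0, 0.0, 0.0]
contact_force: [-16.8, 2.1, 55.1]
gripper_width: 0.329
grasp_force: 66.0
```

```bash
python3 -m inch '[[0,0,-0.003,0],[0,0,0,0]]'; python3 -m inch '[[0,0,0,0],[0,0,0,0],[0,0,0,0],[0,0,-0.02,0],[0,0,-0.03,0],[0,0,-0.05,0],[0,0,-0.05,0],[0,-0.04,-0.05,0],[-0.01,-0.04,0,0],[-0.01,0,0,0],[0,0,0,0]]' 0.042
python3 - <<'E'
from h import *
st(); c=cam('wrist'); save(c,'pics/w8.png',s=1.42); np.save('w8.npy',c,allow_pickle=True)
E
```

```text
t: 20.9
eef_pos: [0.5244, -0.1005, 0.0299]
tool_rot: [0.0, 1.0, 0.0, 0.001]
contact_force: [-5.4, 1.3, 21.0]
gripper_width: 0.327
grasp_force: 62.0
t: 22.0
eef_pos: [0.5022, -0.0283, 0.2166]
tool_rot: [0.0, 1.0, 0.002, -0.001]
contact_force: [-0.0, -1.3, -1.5]
gripper_width: 0.49
grasp_force: 0.0
t 22.0 p [ 0.5022 -0.0283  0.2166] x [ 1.     0.003 -0.001] z [-0.001 -0.    -1.   ] F [-0.  -1.3 -1.5] w 0.49 g 0.0
```

View pics/w8.png

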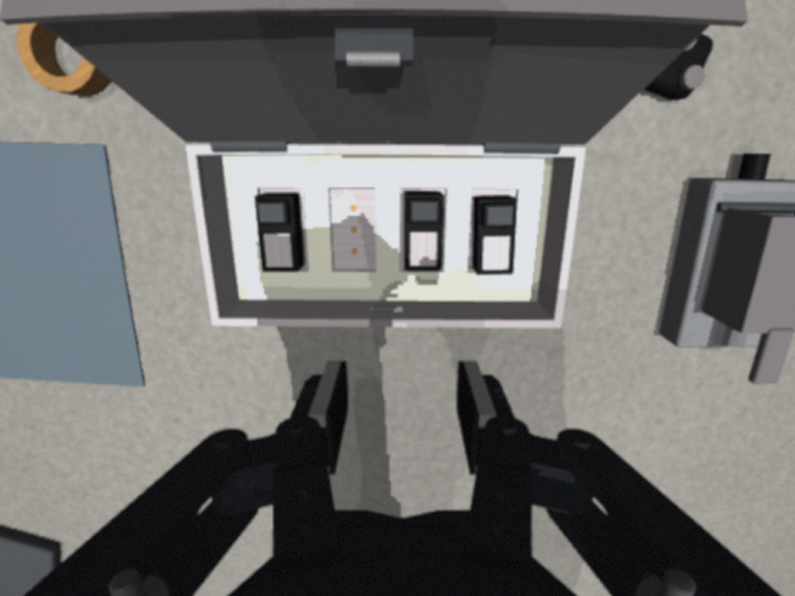

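Modules are in nests 3, 1 and 0 at (280,232), (424,232) and (494,235). I check each label for centring and size (height/tilt).

Run:
```python
from h import *
c=np.load('w8.npy',allow_pickle=True).item()
im=c['color'].astype(int); v=im.max(2)
for f in [(175,130,220,198),(278,130,318,198),(326,130,372,198)]:
    d=(v[f[1]:f[3],f[0]:f[2]]<52).astype(np.uint8)*255
    k=max(cv2.findContours(d,0,2)[0],key=cv2.contourArea)+[f[0],f[1]]
    r=cv2.minAreaRect(k); x,y,w,h=cv2.boundingRect(k)
    print('dark',x,y,x+w,y+h, r[2],'bottom z.03',np.round(pt(c,[[x+w/2,y+h]],.03)[0],4))
    w_=(v[f[1]+20:f[3],f[0]:f[2]]>95).astype(np.uint8)*255
    for k in cv2.findContours(w_,1,2)[0]:
        if 150<cv2.contourArea(k)<800:
            r=cv2.minAreaRect(k+[f[0],f[1]+20]); B=pt(c,cv2.boxPoints(r),.03); print('  label',np.round(B.mean(0)[:2],4),np.round([np.linalg.norm(B[0]-B[1]),np.linalg.norm(B[1]-B[2])],4),round(r[2],1))
```

```text
dark 181 137 214 191 85.60128784179688 bottom z.03 [0.4953 0.0677 0.03  ]
  label [0.5125 0.0685] [0.0204 0.0265] 86.4
  label [0.5146 0.0666] [0.0475 0.0527] 90.0
dark 285 135 312 190 90.0 bottom z.03 [ 0.4968 -0.0455  0.03  ]
  label [ 0.5137 -0.044 ] [0.0206 0.0269] 90.0
  label [ 0.5149 -0.044 ] [0.0417 0.0526] 90.0
dark 333 138 363 192 1.847610354423523 bottom z.03 [ 0.4948 -0.101   0.03  ]
  label [ 0.5107 -0.1009] [0.0219 0.0272] 90.0
```

Run:
```python
from h import *
from scipy.optimize import brentq
S=1/1.42
H=np.array([.59,.059])
for f,uvs in [('top0.npy',[(447,214,.172),(445,230,.130)]),('w5.npy',[(304,6,.172),(310,92,.130)]),('w8.npy',[(374,16,.130)])]:
    c=np.load(f,allow_pickle=True).item()
    for u,v,r in uvs:
        A=pt(c,[[u*S,v*S]],0)[0]; B=pt(c,[[u*S,v*S]],.3)[0]
        t=np.linspace(0,1,3001); Q=A+(B-A)*t[:,None]
        d=np.hypot(Q[:,0]-H[0],Q[:,2]-H[1])-r
        for i in np.where(d[:-1]*d[1:]<0)[0]:
            q=Q[i]; print(f,(u,v),np.round(q,3),'theta',round(float(np.arctan2(q[2]-H[1],-(q[0]-H[0]))),3))
        j=np.argmin(abs(d)); print('  best',round(d[j],4),np.round(Q[j],3))
```

```text
top0.npy (447, 214) [ 0.661 -0.018  0.216] theta 1.997
  best -0.0 [ 0.661 -0.018  0.216]
top0.npy (445, 230) [ 0.643 -0.019  0.178] theta 1.992
  best -0.0 [ 0.643 -0.019  0.178]
w5.npy (304, 6) [ 0.66  -0.019  0.216] theta 1.991
  best 0.0 [ 0.66  -0.019  0.216]
w5.npy (310, 92) [ 0.642 -0.011  0.178] theta 1.985
  best -0.0 [ 0.642 -0.011  0.178]
w8.npy (374, 16) [ 0.63  -0.018  0.183] theta 1.883
  best -0.0 [ 0.63  -0.018  0.183]
```

```bash
python3 -m inch '[[0,0,-0.045,0],[0.0382,-0.0028,0,0],[0.0382,-0.0028,0,0],[0.0382,-0.0027,0,0],[0.0382,-0.0027,0,0],[0,0,0,0],[0,0,0,0],[0,0,0,0]]' 0.05
python3 - <<'E'
from h import *
st(); c=cam('top'); save(c,'pics/t2.png',(250,120,380,250),5);
E
```

```text
t: 22.85
eef_pos: [0.6555, -0.019, 0.2611]
tool_rot: [0.0, 1.0, -0.0, -0.001]
contact_force: [-0.1, 0.4, 0.0]
gripper_width: 0.586
grasp_force: 0.0
t 22.85 p [ 0.6555 -0.019   0.2611] x [ 1.    -0.    -0.002] z [-0.002 -0.001 -1.   ] F [-0.1  0.4  0. ] w 0.586 g 0.0
```

View pics/t2.png

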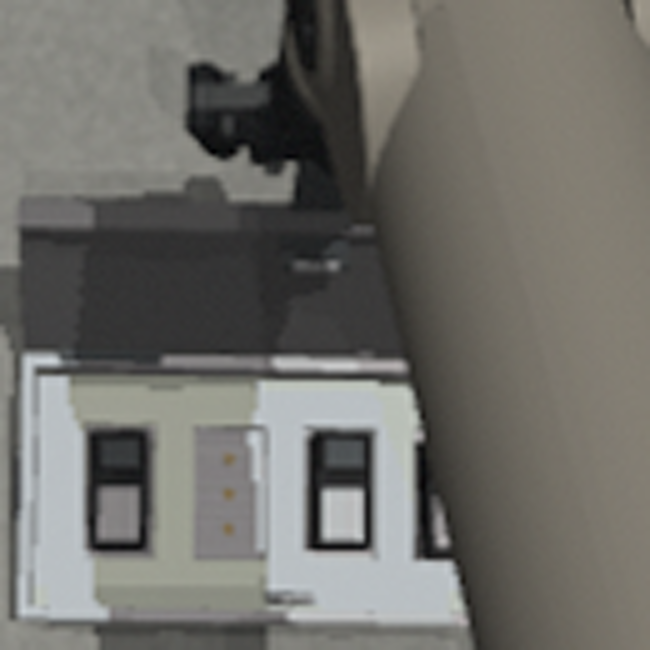

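The top crop shows the modules flat in their nests; the arm hides the tab. I lower onto the tab and pinch it.

```bash
python3 -m inch '[[0,-0.0015,0.03,0],[0,0,0.02,0],[0,0,0.008,0],[0,0,0,0],[0,0,0,0]]'; python3 -m inch '[[0,0,0,0],[0,0,0,0],[0,0,0,0],[0,0,0,0],[0,0,0,0],[0,0,0,0]]' 0.0 40
```

```text
t: 23.4
eef_pos: [0.6567, -0.0166, 0.2051]
tool_rot: [0.0, 1.0, 0.0, 0.001]
contact_force: [0.3, -0.5, 0.4]
gripper_width: 0.588
grasp_force: 0.0
t: 24.0
eef_pos: [0.6574, -0.017, 0.2052]
tool_rot: [0.0, 1.0, 0.0, 0.001]
contact_force: [1.1, -3.4, 5.9]
gripper_width: 0.274
grasp_force: 40.8
```

```bash
python3 -m inch '[[-0.0143,0,-0.005,0],[-0.0143,0,-0.004,0],[-0.0158,0,-0.003,0],[-0.0159,0,-0.001,0],[-0.016,0,0.0005,0],[-0.016,0,0.0017,0],[-0.0155,0,0.0035,0],[-0.0153,0,0.0051,0],[-0.0145,0,0.0066,0],[-0.0139,0,0.0079,0],[0,0,0,0]]'
```

```text
t: 25.1
eef_pos: [0.503, -0.0166, 0.1923]
tool_rot: [0.0, 1.0, 0.0, -0.001]
contact_force: [-8.2, -1.4, 12.1]
gripper_width: 0.265
grasp_force: 43.8
```

```bash
python3 -m inch '[[-0.0145,0,0.0085,0],[-0.013,0,0.0105,0],[-0.011,0,0.012,0],[-0.01,0,0.013,0],[-0.0083,0,0.0138,0],[-0.0073,0,0.0147,0],[-0.0045,0,0.0116,0],[-0.0033,0,0.0116,0],[0,0,0,0]]'
```

```text
t: 26.0
eef_pos: [0.4304, -0.0163, 0.0946]
tool_rot: [-0.0, 1.0, 0.001, -0.002]
contact_force: [-5.5, 1.0, 2.0]
gripper_width: 0.272
grasp_force: 47.5
```

```bash
python3 -m inch '[[-0.001,0,0.006,0],[-0.0005,0,0.006,0],[0,0,0.006,0],[0,0,0.004,0],[0,0,0,0],[0,0,0,0]]' 0 100
```

```text
t: 26.6
eef_pos: [0.4273, -0.0164, 0.0731]
tool_rot: [0.0, 1.0, -0.001, -0.004]
contact_force: [-11.2, 2.4, 2.9]
gripper_width: 0.252
grasp_force: 105.4
```

```bash
python3 -m inch '[[0,0,0.002,0],[0,0,0.001,0],[0,0,0,0],[0,0,0,0]]'
```

```text
t: 27.0
eef_pos: [0.4267, -0.0164, 0.0702]
tool_rot: [0.0, 1.0, -0.001, -0.005]
contact_force: [-12.9, 2.8, 4.0]
gripper_width: 0.252
grasp_force: 105.5
```

```bash
python3 -m inch '[[-0.002,0,0.002,0],[0,0,0.002,0],[0,0,0,0],[0,0,0,0]]'; python3 -m inch '[[0,0,0.002,0],[0,0,0.001,0],[0,0,0,0],[0,0,0,0]]'
```

```text
t: 27.4
eef_pos: [0.4271, -0.0163, 0.0667]
tool_rot: [0.0, 1.0, 0.002, -0.002]
contact_force: [-7.3, 0.5, 3.5]
gripper_width: 0.253
grasp_force: 108.3
t: 27.8
eef_pos: [0.4276, -0.0164, 0.0645]
tool_rot: [0.0, 1.0, -0.001, -0.002]
contact_force: [-10.7, 1.6, 14.0]
gripper_width: 0.256
grasp_force: 112.2
```

```bash
python3 -m inch '[[0,0,0.001,0],[0,0,0.001,0],[0,0,0,0],[0,0,0,0]]'; python3 -m inch '[[0,0,0.001,0],[0,0,0.001,0],[0,0,0,0],[0,0,0,0],[0,0,0,0]]'
```

```text
t: 28.2
eef_pos: [0.4274, -0.0164, 0.0625]
tool_rot: [0.0, 1.0, -0.001, -0.002]
contact_force: [-11.8, 2.4, 14.3]
gripper_width: 0.261
grasp_force: 112.2
t: 28.7
eef_pos: [0.4279, -0.0163, 0.0604]
tool_rot: [0.0, 1.0, 0.002, -0.001]
contact_force: [-8.6, -0.7, 10.2]
gripper_width: 0.254
grasp_force: 114.5
```

```bash
python3 -m inch '[[0,0,0.002,0],[0,0,0.001,0],[0,0,0,0],[0,0,0,0],[0,0,0,0]]'; python3 -m inch '[[0,0,0.002,0],[0,0,0.001,0],[0,0,0,0],[0,0,0,0],[0,0,0,0]]'
```

```text
t: 29.2
eef_pos: [0.4284, -0.0164, 0.0573]
tool_rot: [-0.0, 1.0, -0.001, -0.001]
contact_force: [-7.0, 1.8, 5.7]
gripper_width: 0.261
grasp_force: 116.8
t: 29.7
eef_pos: [0.4281, -0.0163, 0.0537]
tool_rot: [-0.0, 1.0, -0.001, -0.001]
contact_force: [-3.9, 1.5, -4.0]
gripper_width: 0.258
grasp_force: 115.8
```

```bash
python3 -m inch '[[0,0,0.001,0],[0,0,0.001,0],[0,0,0,0],[0,0,0,0],[0,0,0,0]]'; python3 -m inch '[[0,0,0.002,0],[0,0,0.001,0],[0,0,0,0],[0,0,0,0],[0,0,0,0]]'
```

```text
t: 30.2
eef_pos: [0.4288, -0.0163, 0.0521]
tool_rot: [0.0, 1.0, 0.002, -0.001]
contact_force: [-5.9, 0.3, 2.4]
gripper_width: 0.255
grasp_force: 119.0
t: 30.7
eef_pos: [0.4294, -0.0164, 0.0492]
tool_rot: [-0.0, 1.0, -0.001, -0.0]
contact_force: [-5.4, 1.6, 5.0]
gripper_width: 0.252
grasp_force: 121.6
```

```bash
python3 -m inch '[[0,0,0,0],[0,0,0,0],[0,0,0,0],[0,0,0,0],[0,0,-0.02,0],[0,0,-0.03,0],[0,0,-0.015,0],[0,0,0,0]]' 0.05 40; python3 -m inch '[[0,0,0,0],[0,0,0,0],[0,0,0,0],[0,0,0,0],[0,0,0,0],[0,0,0,0],[0,0,0.006,0],[0,0,0.004,0],[0,0,0,0],[0,0,0,0]]' 0.0
```

```text
t: 31.5
eef_pos: [0.431, -0.0166, 0.1158]
tool_rot: [0.0, 1.0, 0.0, 0.002]
contact_force: [-0.9, -0.6, 0.7]
gripper_width: 0.581
grasp_force: 0.0
t: 32.5
eef_pos: [0.4293, -0.0166, 0.1037]
tool_rot: [-0.0, 1.0, 0.001, -0.0]
contact_force: [-0.7, -0.0, 0.1]
gripper_width: 0.006
grasp_force: 0.0
```

```bash
for i in 1; do python3 -m inch '[[0,0,0.004,0],[0,0,0.003,0],[0,0,0.003,0],[0,0,0,0],[0,0,0,0]]' | grep -E 'eef|contact'; python3 -m inch '[[0,0,0.003,0],[0,0,0.003,0],[0,0,0,0],[0,0,0,0]]' | grep -E 'eef|contact'; done
```

```text
eef_pos: [0.4294, -0.0166, 0.0938]
contact_force: [-0.6, -0.7, 1.0]
eef_pos: [0.4294, -0.0166, 0.0878]
contact_force: [-0.3, -0.4, 0.8]
```

```bash
python3 -m inch '[[0,0,0.003,0],[0,0,0.002,0],[0,0,0,0],[0,0,0,0]]' | grep -E 'eef|contact'; python3 -m inch '[[0,0,0.002,0],[0,0,0.002,0],[0,0,0,0],[0,0,0,0]]' | grep -E 'eef|contact'; python3 -m inch '[[0,0,0.001,0],[0,0,0.001,0],[0,0,0,0],[0,0,0,0]]' | grep -E 'eef|contact'
```

```text
eef_pos: [0.4294, -0.0166, 0.0828]
contact_force: [-0.2, -0.0, 0.4]
eef_pos: [0.4294, -0.0166, 0.0788]
contact_force: [-0.5, 0.7, 0.1]
eef_pos: [0.4295, -0.0166, 0.0779]
contact_force: [-4.5, 0.6, 17.1]
```

```bash
python3 -m inch '[[0,0,0.001,0],[0,0,0.0005,0],[0,0,0,0],[0,0,0,0],[0,0,0,0]]' | grep -E 'eef|contact'; python3 -m inch '[[0,0,-0.01,0],[0,0,-0.02,0],[0,0,-0.01,0],[0,0,0,0],[0,0,0,0],[0,0,0,0]]' 0.045 | grep -E 'eef|contact|width'; python3 -m inch '[[0,0,0.02,0],[0,0,0.02,0],[0,0,0.018,0],[0,0,0,0],[0,0,0,0]]' | grep -E 'eef|contact|width'
```

```text
eef_pos: [0.4296, -0.0166, 0.0776]
contact_force: [-10.1, 0.2, 38.5]
eef_pos: [0.4289, -0.0167, 0.1147]
contact_force: [-0.2, 0.1, -0.7]
gripper_width: 0.529
eef_pos: [0.429, -0.0165, 0.057]
contact_force: [-0.4, -0.1, 0.1]
gripper_width: 0.526
```

```bash
python3 -m inch '[[0,0,0,0],[0,0,0,0],[0,0,0,0],[0,0,0,0],[0,0,0,0],[0,0,0,0]]' 0 60| grep -E 'eef|contact|width'; python3 -m inch '[[0,0,-0.001,0],[0,0,-0.001,0],[0,0,0,0],[0,0,0,0]]' | grep -E 'eef|contact|width';  python3 -m inch '[[0,0,-0.001,0],[0,0,-0.001,0],[0,0,0,0],[0,0,0,0]]' | grep -E 'eef|contact|width'
```

```text
eef_pos: [0.43, -0.0164, 0.0583]
contact_force: [-2.2, 1.2, 6.2]
gripper_width: 0.264
eef_pos: [0.43, -0.0163, 0.0597]
contact_force: [1.8, 2.3, 0.6]
gripper_width: 0.261
eef_pos: [0.4301, -0.0164, 0.0616]
contact_force: [3.9, 3.2, -2.2]
gripper_width: 0.264
```

```bash
python3 -m inch '[[0,0,-0.001,0],[0,0,-0.001,0],[0,0,0,0],[0,0,0,0]]' | grep -E 'eef|contact|width';  python3 -m inch '[[0,0,-0.001,0],[0,0,0,0],[0,0,0,0]]' | grep -E 'eef|contact|width'; python3 -m inch '[[0,0,-0.0005,0],[0,0,0,0],[0,0,0,0]]' | grep -E 'eef|contact|width'
```

```text
eef_pos: [0.4302, -0.0163, 0.0632]
contact_force: [7.9, 3.0, -9.0]
gripper_width: 0.265
eef_pos: [0.4302, -0.0164, 0.0637]
contact_force: [9.7, 2.9, -19.0]
gripper_width: 0.261
eef_pos: [0.4302, -0.0163, 0.064]
contact_force: [10.0, 3.0, -22.6]
gripper_width: 0.258
```

The catch held against a 19–22 N tug. I ease off, release, and check the tab height with a light touch from above.

```bash
python3 -m inch '[[0,0,0.001,0],[0,0,0.0005,0],[0,0,0,0],[0,0,0,0]]' | grep -E 'eef|contact|width';  python3 -m inch '[[0,0,0.002,0],[0,0,0.002,0],[0,0,0,0],[0,0,0,0]]' | grep -E 'eef|contact|width'; python3 -m inch '[[0,0,0,0],[0,0,0,0],[0,0,0,0],[0,0,-0.02,0],[0,0,-0.03,0],[0,0,-0.05,0],[0,0,-0.05,0],[0,0,-0.04,0],[0,0,0,0]]' 0.05
python3 - <<'E'
from h import *
c=cam('wrist'); save(c,'pics/w9.png',s=1.42); np.save('w9.npy',c,allow_pickle=True); st()
E
```

```text
eef_pos: [0.4301, -0.0164, 0.0631]
contact_force: [7.1, 2.5, -12.1]
gripper_width: 0.262
eef_pos: [0.43, -0.0164, 0.0595]
contact_force: [4.5, 2.9, -3.3]
gripper_width: 0.263
t: 40.3
eef_pos: [0.4321, -0.0167, 0.2547]
tool_rot: [0.0, 1.0, 0.0, 0.005]
contact_force: [0.1, -0.2, -0.2]
gripper_width: 0.584
grasp_force: 0.0
t 40.35 p [ 0.4306 -0.0169  0.252 ] x [1.    0.    0.005] z [ 0.005 -0.001 -1.   ] F [ 0.   0.5 -1. ] w 0.588 g 0.0
```

View pics/w9.png

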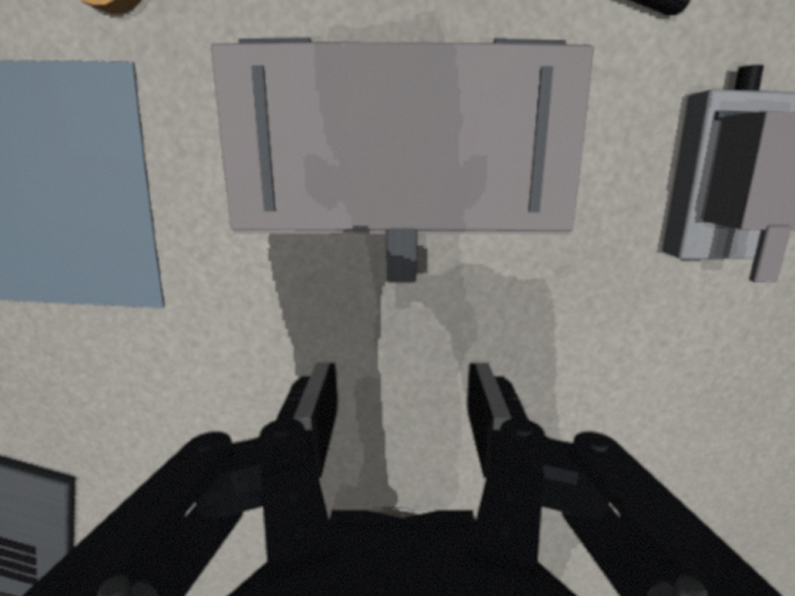

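The lid is shut flat, with the tab at (401,257), and the mat is empty. I go over the supply box, whose guard is at (775,170), for a closer look.

```bash
python3 -m inch '[[0.002,0.045,0,0],[0.002,0.045,0,0],[0.002,0.045,0,0],[0.002,0.045,0,0],[0.002,0.045,0,0],[0.002,0.045,0,0],[0,0,0,0],[0,0,0,0],[0,0,0,0]]'
python3 - <<'E'
from h import *
c=cam('wrist'); save(c,'pics/w10.png',(130,0,430,270),2.2); np.save('w10.npy',c,allow_pickle=True); st()
E
```

```text
t: 41.25
eef_pos: [0.4412, -0.2851, 0.2483]
tool_rot: [-0.001, 1.0, 0.001, -0.001]
contact_force: [1.0, 0.1, -0.6]
gripper_width: 0.585
grasp_force: 0.0
t 41.3 p [ 0.4415 -0.2849  0.2486] x [ 1.     0.003 -0.002] z [-0.002  0.001 -1.   ] F [-0.6  0.2  0. ] w 0.59 g 0.0
```

View pics/w10.png

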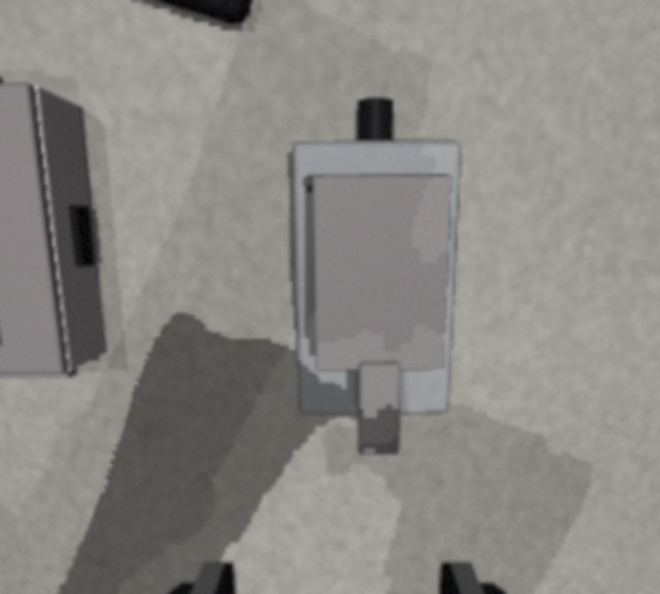

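The crop shows the box top corners at (294,143) to (447,411), the guard top at (318,177)-(444,369), and its tab from (380,365) to (380,450).

Run:
```python
from h import *
c=np.load('w10.npy',allow_pickle=True).item()
f=lambda a,z: np.round(pt(c,np.array(a)/2.2+[130,0],z)[:,:2],4).tolist()
print('box',f([(294,143),(460,141),(447,411),(300,413)],.03))
for z in (.074,.078): print('guard',z,f([(318,177),(449,177),(444,369),(318,368)],z)); print('tab end',f([(360,443),(399,443),(360,363),(400,363)],z))
```

```text
box [[0.5671, -0.2632], [0.5684, -0.3448], [0.431, -0.346], [0.4295, -0.2642]]
guard 0.074 [[0.5481, -0.2762], [0.5484, -0.3333], [0.4635, -0.3357], [0.4637, -0.2757]]
tab end [[0.4263, -0.2963], [0.4264, -0.3155], [0.4662, -0.2957], [0.4663, -0.3146]]
guard 0.078 [[0.5478, -0.2763], [0.5481, -0.3326], [0.4643, -0.335], [0.4645, -0.2759]]
tab end [[0.4276, -0.2961], [0.4277, -0.3151], [0.467, -0.2955], [0.4671, -0.3142]]
```

```bash
python3 -m inch '[[-0.005,0.0205,0,0],[0,0,0.045,0],[0,0,0.045,0],[0,0,0.045,0],[0,0,0.03,0],[0,0,0.014,0],[0,0,0,0],[0,0,0,0]]' 0.045; python3 -m inch '[[0,0,0,0],[0,0,0,0],[0,0,0,0],[0,0,0,0],[0,0,0,0],[0,0,0,0]]' 0.0 35
```

```text
t: 42.1
eef_pos: [0.4377, -0.307, 0.0716]
tool_rot: [0.0, 1.0, 0.001, 0.001]
contact_force: [-0.3, -0.3, 0.5]
gripper_width: 0.528
grasp_force: 0.0
t: 42.7
eef_pos: [0.4379, -0.3054, 0.0723]
tool_rot: [-0.001, 1.0, 0.001, 0.001]
contact_force: [-1.6, 7.3, 10.8]
gripper_width: 0.226
grasp_force: 34.6
```

```bash
python3 -m inch '[[0.005,-0.0015,-0.011,0],[0.006,0,-0.0105,0],[0.0072,0,-0.0098,0],[0.0078,0,-0.009,0],[0.009,0,-0.008,0],[0.0095,0,-0.0075,0],[0.0104,0,-0.0062,0],[0.0108,0,-0.0054,0],[0.0114,0,-0.004,0],[0.0116,0,-0.003,0],[0,0,0,0]]'; python3 -m inch '[[0.012,0,-0.0017,0],[0.012,0,-0.0007,0],[0.012,0,0.0007,0],[0.012,0,0.0018,0],[0.0117,0,0.003,0],[0.0114,0,0.0041,0],[0.0087,0,0.0042,0],[0,0,0,0],[0,0,0,0]]'
```

```text
t: 43.8
eef_pos: [0.5271, -0.3044, 0.1453]
tool_rot: [-0.0, 1.0, 0.001, 0.0]
contact_force: [-0.7, 5.6, 1.6]
gripper_width: 0.227
grasp_force: 36.6
t: 44.7
eef_pos: [0.6064, -0.3038, 0.1338]
tool_rot: [-0.001, 1.0, 0.001, 0.001]
contact_force: [-0.6, 6.0, 0.3]
gripper_width: 0.224
grasp_force: 43.4
```

```bash
python3 -m inch '[[0,0,0,0],[0,0,0,0],[0,0,0,0],[0,0,-0.02,0],[0,0,-0.04,0],[0,0,-0.04,0],[-0.042,0,0,0],[-0.042,0,0,0],[-0.042,0,0,0],[-0.038,0,0,0],[0,0,0,0]]' 0.045; python3 -m inch '[[0,0,0,0],[0,0,0,0],[0,0,0,0],[0,0,0.045,0],[0,0,0.045,0],[0,0,0.045,0],[0,0,0.03,0],[0,0,0,0],[0,0,0,0]]' 0.0
python3 - <<'E'
from h import *
c=cam('scene'); save(c,'pics/s2.png',(110,150,250,260),5)
E
```

```text
t: 45.8
eef_pos: [0.4357, -0.3075, 0.2337]
tool_rot: [0.001, 1.0, -0.003, -0.001]
contact_force: [0.7, -1.2, -0.3]
gripper_width: 0.528
grasp_force: 0.0
t: 46.7
eef_pos: [0.4421, -0.3055, 0.0686]
tool_rot: [-0.0, 1.0, 0.001, -0.0]
contact_force: [0.4, 0.2, 0.7]
gripper_width: -0.003
grasp_force: 0.0
```

View pics/s2.png

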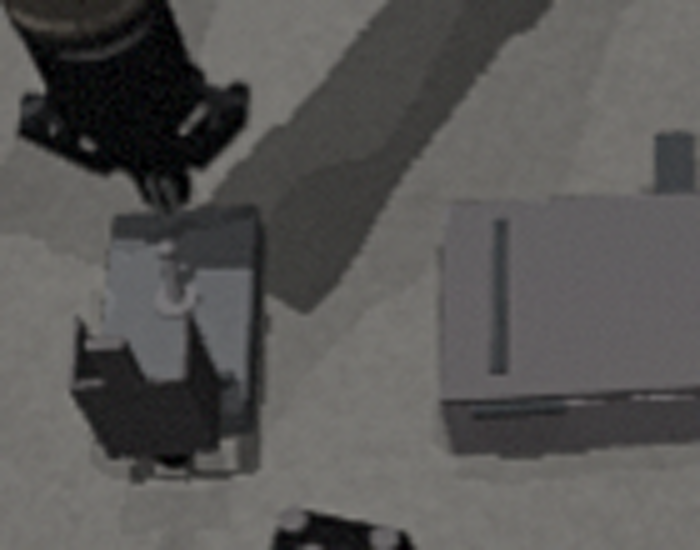

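The guard stands open at (150,400), the toggle leans to the front at (170,270), and the closed fingers are just in front of it at (165,190). Now I push the toggle over.

```bash
python3 -m inch '[[0,0,0.008,0],[0,0,0,0],[0.007,0,0,0],[0.007,0,0,0],[0.007,0,0,0],[0.007,0,0,0],[0.007,0,0,0],[0,0,0,0]]'; python3 -m inch '[[0.006,0,0,0],[0.006,0,0,0],[0.004,0,0,0],[0,0,0,0],[0,0,0,0]]'
```

```text
t: 47.55
eef_pos: [0.4779, -0.3054, 0.0605]
tool_rot: [0.0, 1.0, 0.001, 0.001]
contact_force: [0.5, 0.1, -0.8]
gripper_width: 0.004
grasp_force: 0.0
t: 48.05
eef_pos: [0.4906, -0.3055, 0.0599]
tool_rot: [-0.0, 1.0, 0.0, -0.002]
contact_force: [-6.2, -0.7, 1.9]
gripper_width: -0.002
grasp_force: 2.9
```

```bash
python3 -m inch '[[0.003,0,0,0],[0,0,0,0],[0,0,0,0],[0,0,0,0]]'; python3 -m inch '[[0.003,0,0,0],[0,0,0,0],[0,0,0,0],[0,0,0,0]]'
```

```text
t: 48.45
eef_pos: [0.491, -0.3055, 0.0596]
tool_rot: [-0.001, 1.0, -0.0, -0.004]
contact_force: [-11.9, 0.3, 6.9]
gripper_width: 0.0
grasp_force: 6.7
t: 48.85
eef_pos: [0.4914, -0.3055, 0.0594]
tool_rot: [-0.001, 1.0, -0.001, -0.006]
contact_force: [-17.7, 1.7, 12.5]
gripper_width: 0.001
grasp_force: 10.7
```

```bash
python3 -m inch '[[-0.02,0,0,0],[-0.03,0,0,0],[0,0,-0.04,0],[0,0,-0.04,0],[0,0,-0.045,0],[0,0,-0.045,0],[0,0,0,0]]'
python3 - <<'E'
from h import *
c=cam('scene'); a=cv2.imread('pics/s2.png'); 
P=px(c,[[.4772,-.3045,.060],[.5098,-.3045,.060],[.4935,-.3045,.03]]); print('off,on,base',P)
b=c['color'][150:260,110:250,::-1]; a=cv2.resize(a,(140,110),interpolation=cv2.INTER_AREA)
d=cv2.absdiff(a,b).max(2)
for u,v in P: 
    x,y=int(round(u-110)),int(round(v-150)); print('before',a[y-1:y+2,x-1:x+2].mean(),'after',b[y-1:y+2,x-1:x+2].mean())
m=(d>35).astype(np.uint8); n,l,s,ce=cv2.connectedComponentsWithStats(m); print([(tuple(np.round(ce[i]+[110,150])),s[i][4]) for i in range(1,n) if s[i][4]>4]); st()
E
```

```text
t: 49.55
eef_pos: [0.4526, -0.3075, 0.2374]
tool_rot: [0.003, 1.0, 0.001, 0.006]
contact_force: [0.9, 0.3, -0.0]
gripper_width: 0.002
grasp_force: 0.0
off,on,base [[142.83324671 198.67028175]
 [141.88680104 208.42609633]
 [144.86129729 209.13366805]]
before 89.81481481481481 after 84.55555555555556
before 105.25925925925925 after 104.18518518518519
before 82.85185185185185 after 70.22222222222223
[((np.float64(135.0), np.float64(169.0)), np.int32(1237)), ((np.float64(130.0), np.float64(153.0)), np.int32(7)), ((np.float64(169.0), np.float64(173.0)), np.int32(201)), ((np.float64(193.0), np.float64(187.0)), np.int32(277)), ((np.float64(135.0), np.float64(195.0)), np.int32(22)), ((np.float64(146.0), np.float64(203.0)), np.int32(45)), ((np.float64(170.0), np.float64(210.0)), np.int32(12)), ((np.float64(144.0), np.float64(211.0)), np.int32(10))]
t 49.6 p [ 0.4511 -0.3067  0.2343] x [1.    0.001 0.008] z [ 0.008 -0.004 -1.   ] F [ 0.5  0.5 -0.2] w 0.003 g 0.0
```

```bash
python3 -m inch '[[0.0386,-0.0006,0,0],[0.0386,-0.0006,0,0],[0.0386,-0.0005,0,0],[0.0386,-0.0005,0,0],[0,0,0,0],[0,0,0.04,0],[0,0,0.04,0],[0,0,0.018,0],[0,0,0,0],[0,0,0,0]]' 0.045; python3 -m inch '[[0,0,0,0],[0,0,0,0],[0,0,0,0],[0,0,0,0],[0,0,0,0],[0,0,0,0]]' 0.0 35
```

```text
t: 50.6
eef_pos: [0.6021, -0.3032, 0.1319]
tool_rot: [-0.0, 1.0, 0.0, -0.001]
contact_force: [-1.0, -0.1, -0.7]
gripper_width: 0.529
grasp_force: 0.0
t: 51.2
eef_pos: [0.6032, -0.3035, 0.1333]
tool_rot: [0.0, 1.0, 0.0, 0.001]
contact_force: [1.0, 0.2, 5.9]
gripper_width: 0.229
grasp_force: 35.2
```

Gripped again. I run the arc in reverse.

```bash
python3 -m inch '[[-0.0087,0,-0.0042,0],[-0.0114,0,-0.0041,0],[-0.0117,0,-0.003,0],[-0.012,0,-0.0018,0],[-0.012,0,-0.0007,0],[-0.012,0,0.0007,0],[-0.012,0,0.0017,0],[0,0,0,0]]'; python3 -m inch '[[-0.0116,0,0.003,0],[-0.0114,0,0.004,0],[-0.0108,0,0.0054,0],[-0.0104,0,0.0062,0],[-0.0095,0,0.0075,0],[-0.009,0,0.008,0],[-0.0078,0,0.009,0],[-0.0072,0,0.0098,0],[-0.006,0,0.0105,0],[-0.005,0,0.009,0],[0,0,0,0]]'
```

```text
t: 52.0
eef_pos: [0.5202, -0.3041, 0.1434]
tool_rot: [0.0, 1.0, -0.0, -0.001]
contact_force: [1.9, -5.0, -3.8]
gripper_width: 0.226
grasp_force: 35.3
t: 53.1
eef_pos: [0.4342, -0.3049, 0.0714]
tool_rot: [0.001, 1.0, -0.0, 0.001]
contact_force: [2.3, -6.3, -0.6]
gripper_width: 0.227
grasp_force: 34.4
```

```bash
python3 -m inch '[[0,0,0.002,0],[0,0,0.001,0],[0,0,0,0],[0,0,0,0]]'; python3 -m inch '[[0,0,0,0],[0,0,0,0],[0,0,0,0],[0,0,-0.02,0],[0,0,-0.03,0],[0,0,0,0]]' 0.045;  python3 -m inch '[[0,0,0,0],[0,0,0,0],[0,0,0,0],[0,0,0,0],[0,0,0,0],[0.002,0,0.01,0],[0,0,0.01,0],[0,0,0.005,0],[0,0,0,0],[0,0,0,0]]' 0
```

```text
t: 53.5
eef_pos: [0.4334, -0.3049, 0.0692]
tool_rot: [0.001, 1.0, -0.0, -0.0]
contact_force: [-0.8, -5.1, 4.8]
gripper_width: 0.224
grasp_force: 35.0
t: 54.1
eef_pos: [0.436, -0.304, 0.1214]
tool_rot: [0.001, 1.0, 0.001, 0.002]
contact_force: [0.4, -0.4, 0.7]
gripper_width: 0.528
grasp_force: 0.0
t: 55.1
eef_pos: [0.4356, -0.303, 0.093]
tool_rot: [-0.0, 1.0, 0.0, -0.001]
contact_force: [-2.2, 0.9, 5.3]
gripper_width: -0.002
grasp_force: 2.7
```

```bash
python3 -m inch '[[0,0,0.0015,0],[0,0,0,0],[0,0,0,0],[0,0,0,0]]'; python3 -m inch '[[0,0,-0.03,0],[0,0,-0.05,0],[0,0,-0.05,0],[0,0,-0.03,0],[0,0,0,0],[0,0,0,0],[0,0,0,0],[0,0,0,0]]'
python3 - <<'E'
from h import *
c=cam('wrist'); np.save('wend.npy',c,allow_pickle=True); st()
E
```

```text
t: 55.5
eef_pos: [0.4355, -0.3031, 0.0928]
tool_rot: [-0.0, 1.0, 0.0, -0.001]
contact_force: [-6.7, 3.9, 18.1]
gripper_width: -0.002
grasp_force: 9.2
t: 56.3
eef_pos: [0.4353, -0.3029, 0.2501]
tool_rot: [-0.001, 1.0, 0.001, -0.001]
contact_force: [0.2, 0.8, -1.2]
gripper_width: -0.004
grasp_force: 0.0
t 56.35 p [ 0.4355 -0.303   0.2504] x [ 1.     0.001 -0.002] z [-0.002  0.001 -1.   ] F [ 1.  -0.6 -0. ] w -0.002 g 0.0
```

```bash
python3 -c "
from station import bot; print(bot.hand_in())"
```

```text
the job is handed in; nothing more can be done
None
```

I handed the job in at about 56 s, and no verdict came back: the three modules on the mat lie in nests 0, 1 and 3, the lid is shut and its catch held a tug of about 20 N, and the guard is back down; the toggle went to its hard stop, though I checked that only by contact force and image change, not by eye.

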